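Sort furniture feet and castors into their storage trays

TASK

Sort the five loose furniture feet and castors standing along the front of the bench into the four storage trays behind them: each tray has one sample of what it is for screwed down at one end, and each loose piece goes into an empty recess of the tray whose sample is of the same kind and size, one piece to a recess. Leave every piece standing upright, the same way up as it is now, and fully down on the floor of its recess.

Things in the scene. Friction and masses are not known exactly. Their poses are not given: they have to be found in the camera images.
- big_castor_mid (a point): Loose large castor, standing on its steel plate, black wheel up. Plate 56 (x) x 46 (y) x 3 mm; wheel 44 mm across, between two upright steel cheeks, 30 mm over their outsides along y (the wheel axis) and 52 mm high: pinch them from above across y. Height 60 mm. Point: on the centre line, half-way up (30 mm); z up.
- small_castor_a_mid (a point): One of two identical loose small castors, standing on its steel plate, black wheel up. Plate 40 (x) x 32 (y) x 3 mm; wheel 30 mm across, between two upright steel cheeks, 21 mm over their outsides along y (the wheel axis) and 39 mm high: pinch them from above across y. Height 45 mm. Point: on the centre line, half-way up (22.5 mm); z up.
- small_castor_b_mid (a point): One of two identical loose small castors, standing on its steel plate, black wheel up. Plate 40 (x) x 32 (y) x 3 mm; wheel 30 mm across, between two upright steel cheeks, 21 mm over their outsides along y (the wheel axis) and 39 mm high: pinch them from above across y. Height 45 mm. Point: on the centre line, half-way up (22.5 mm); z up.
- bun_foot_mid (a point): Loose round bun foot of turned wood with a small steel glide on top, 50 mm high: a base 46 mm in diameter below, above it a bulge that is 52 mm in diameter at its widest, 30 mm above the underside. Stands on its base. The point is on its axis, half-way up (25 mm above the underside); z up.
- taper_foot_mid (a point): Loose tapered foot of turned wood with a brass ferrule on top, 68 mm high, standing on its wide end: 44 mm in diameter at the underside, 38 mm at mid height, 36 mm below the ferrule. The point is on its axis, half-way up (34 mm above the underside); z up.
- big_castor_tray: Fixed plywood board, 92 (x) x 162 (y) x 14 mm. Origin: centre of its underside; z up. One empty recess, 62 (x) x 72 mm (y), centred at x = 0, y = -33 mm; the castor's plate fits with its long side along y. Recess floor 5 mm above the bench, 9 mm below the top. Sample screwed on top at y = +41 mm: a large castor (reaching 74 mm above the bench).
- small_castor_tray: Fixed plywood board, 92 (x) x 192 (y) x 14 mm. Origin: centre of its underside; z up. Two empty recesses, each 48 (x) x 56 mm (y), centred at x = 0, y = -56 and +6 mm, one for each small castor, the long side of its plate along y. Recess floor 5 mm above the bench, 9 mm below the top. Sample screwed on top at y = +64 mm: a small castor (reaching 59 mm above the bench).
- bun_foot_tray: Fixed plywood board, 92 (x) x 152 (y) x 14 mm. Origin: centre of its underside; z up. One empty round recess, 62 mm in diameter, centred at x = 0, y = -31 mm. Recess floor 5 mm above the bench, 9 mm below the top. Sample screwed on top at y = +36 mm: a bun foot (reaching 64 mm above the bench).
- taper_foot_tray: Fixed plywood board, 92 (x) x 144 (y) x 14 mm. Origin: centre of its underside; z up. One empty round recess, 60 mm in diameter, centred at x = 0, y = -28 mm. Recess floor 5 mm above the bench, 9 mm below the top. Sample screwed on top at y = +36 mm: a tapered foot (reaching 82 mm above the bench).

How it is judged:
By the outcome, as a careful person would: the job done as asked, in the order asked, and still so for the second after the job is handed in, with the robot touching nothing.
It also fails if it takes over 104 s, if anything falls off the work surface, if the arm or the gripper's body presses on something with over 40 N, if the wrist force passes 120 N, or if a joint passes its speed limit or range.

ROBOT

A 6-joint arm with a two-finger parallel gripper is mounted at the origin on a cart in front of the work surface, level with it; the furniture and walls round the work are solid. World frame = base frame: x ahead of the robot, y to its left, z up, the work surface at z = 0. Lengths are in m, angles in degrees, forces in N, time in s.
With the tool pointing down it reaches from about 0.35 to 0.925 m from the base axis. Payload 6.4 kg.
Tool frame: the origin (TCP) lies midway between the tips of the shut fingers; the grasp point (between the pads) lies 19 mm behind it; z points along the fingers, y is the line along which they close (so a half turn about z gives the same grasp; the last joint's range is limited). The gripper opens to 85 mm and grips with 20 to 120 N. Pads are 22 mm wide; open, the fingers measure 114 mm over their backs; the gripper's body (76 mm by 85 mm) begins 54 mm behind the grasp point. The pads swing forward as they close: fully open they stand 13 mm farther back than shut.
Start: joints at [-81.767, 14.043, 89.255, -0, 76.702, -9.975], TCP at [0.203, -0.617, 0.231] pointing down, gripper open.
Joint ranges: [-179.41, 179.41], [-58.25, 129.5], [7.25, 145.43], [-54.29, 234.29], [11.92, 165.04], [-157.13, 157.13]. Speed limits (degrees/s): [147.25, 147.25, 180, 180, 180, 180].

INTERFACE

Orientations are given as [roll, pitch, yaw] about the fixed x, y, z axes, in that order (R = Rz(yaw) Ry(pitch) Rx(roll)).
In Python, from cell import arm, optics gives the robot as it stands. Calls block until the motion is done:
- arm.movep(position, orientation): joint-space move of the TCP to a pose.
- arm.move_l(position, rotation=None, feed=0.15): straight line of the TCP; rotation=None keeps the orientation; feed is the mean speed in m/s.
- arm.move_j(angles): joint-space move.
- arm.move_gripper(opening, newtons=None): finger opening in m; newtons is the grip in N (None keeps the last); returns when the fingers have stopped.
- arm.hold(seconds).
- arm.ik(position, orientation): joint angles nearest the present ones, or None.
- optics.snapshot(name): name is "side" or "top" or "wrist"; returns the picture (480x640x3 uint8, red, green, blue); there is no depth.
- optics.camera_params(name): a dict with "intrinsics" (3x3 intrinsics, pixels), "view" (4x4, takes a point from world to camera coordinates); the wrist camera has in their place "mount" (4x4, takes a point from camera to tool coordinates, whose origin is the TCP and whose axes are the flange's). Camera axes: x right, y up, looking along -z (the intrinsics and any distortion apply to the point x, -y, -z); pixel columns grow to the right and rows downward; lengths in m; the calibration is good to about 2 mm. A picture is of the moment at which its call begins: read the wrist's pose just before it. camera_params takes no time and is no camera call.
A pose or a line that the arm cannot do raises arm.Unreachable and nothing moves.
- arm.sign_off(): hands the job in; it is judged then, once.
Readings, each from a call of its own:
- arm.current_time_s(): time.
- arm.current_q(): joint angles.
- arm.current_joint_velocities(): joint speeds.
- arm.current_tau(): joint torques, N m.
- arm.current_position(): TCP position.
- arm.current_tool_rot(): TCP orientation.
- arm.current_force(): force on the tool from outside, world axes, zero at the start.
- arm.current_torque(): the same for the moment, N m.
- arm.current_opening(): finger opening in m.
- arm.current_grip_force(): force on a finger pad.
Only numpy, scipy, OpenCV 4.12 (cv2) and the standard library are available. Lean on these libraries where they do the work, as an engineer would, in place of code of your own. Each camera call takes 0.05 s, during which the arm holds its last target. There are 200 camera calls.

## Working session

There is one attempt and no reset: what is moved stays moved. The work goes in short steps, each a Python script; the robot and the scene stay as the last script left them, time stands still between calls to the robot, and variables do not carry over. Pictures are saved under pics/ and viewed, at most 14 in all, crops included, and the job is handed in when it is done.

```bash
ls && mkdir -p pics && python3 - <<'E'
from cell import arm, optics
import cv2
for n in("side","top"):
    cv2.imwrite(f"pics/{n}0.png",optics.snapshot(n)[:,:,::-1]); print(n,optics.camera_params(n))
print("wrist",optics.camera_params("wrist"),arm.current_time_s(),arm.current_tool_rot())
E
```

```text
pics
side {'intrinsics': array([[596.10588211,   0.        , 321.37022482],
       [  0.        , 596.10588211, 233.95226583],
       [  0.        ,   0.        ,   1.        ]]), 'view': array([[ 0.94312565, -0.33195816, -0.01782646, -0.4821711 ],
       [ 0.13156338,  0.32346403,  0.93704968, -0.11927091],
       [-0.30529507, -0.8861009 ,  0.34874076, -1.23184878],
       [ 0.        ,  0.        ,  0.        ,  1.        ]])}
top {'intrinsics': array([[441.79475956,   0.        , 322.1245876 ],
       [  0.        , 441.79475956, 233.53101066],
       [  0.        ,   0.        ,   1.        ]]), 'view': array([[-0.0065809 , -0.99995177, -0.00728993,  0.01280452],
       [ 0.99367094, -0.00735673,  0.11208899, -0.5080353 ],
       [-0.11213721, -0.00650615,  0.99367143, -0.97425417],
       [ 0.        ,  0.        ,  0.        ,  1.        ]])}
wrist {'intrinsics': array([[387.81585412,   0.        , 322.21187182],
       [  0.        , 387.81585412, 239.21118525],
       [  0.        ,   0.        ,   1.        ]]), 'mount': array([[-1.21750338e-03,  9.50383259e-01,  3.11079054e-01,
         8.01391492e-02],
       [ 9.99998789e-01,  8.55499308e-04,  1.30015081e-03,
        -2.05389469e-04],
       [ 9.69513653e-04,  3.11080260e-01, -9.50383150e-01,
        -1.43437289e-01],
       [ 0.00000000e+00,  0.00000000e+00,  0.00000000e+00,
         1.00000000e+00]])} 0.1 [-1.79899767e+02 -1.74981566e-02  1.82093920e+01]
```

View pics/top0.png

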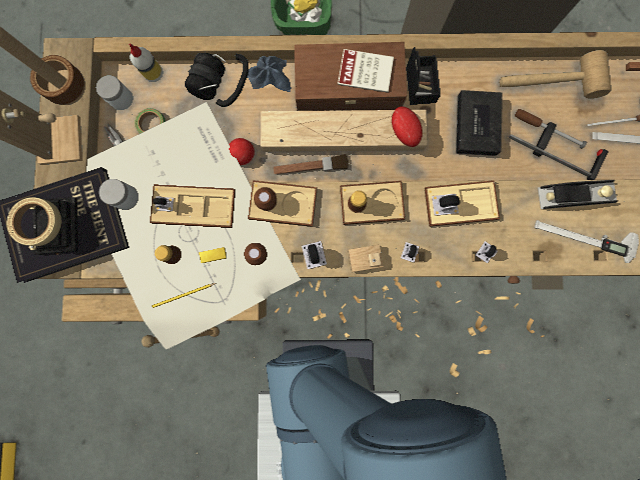

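View pics/side0.png

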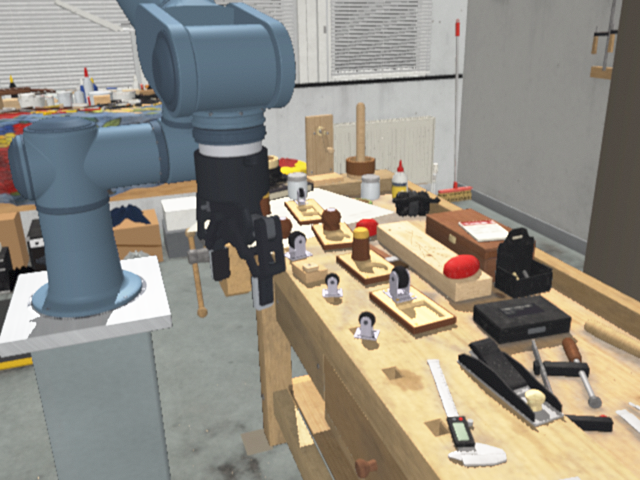

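The top view shows the trays from left to right: small castor (193,206), bun (285,203), taper (375,202), big castor (462,204). All the samples are at the left (+y) ends. The loose pieces are taper (168,254), bun (256,254), big castor (314,255), and small castors (410,252) and (486,252). There are clutter blocks at (213,255) and (368,260).

```bash
cat > h.py <<'E'
import numpy as np, cv2
from cell import arm, optics
from scipy.spatial.transform import Rotation as R
def cam(name):
    p=optics.camera_params(name); K=p["intrinsics"]
    if name=="wrist":
        T=np.eye(4); T[:3,:3]=R.from_euler("xyz",arm.current_tool_rot(),degrees=True).as_matrix(); T[:3,3]=arm.current_position()
        C=T@p["mount"]
    else: C=np.linalg.inv(p["view"])
    return K,C
def ray(KC,uv,z):
    K,C=KC; u,v=uv
    d=C[:3,:3]@np.array([(u-K[0,2])/K[0,0],-(v-K[1,2])/K[1,1],-1]); o=C[:3,3]
    return (o+d*(z-o[2])/d[2])
def proj(KC,P):
    K,C=KC; q=np.linalg.inv(C)@np.append(P,1); return K[0,0]*q[0]/-q[2]+K[0,2], K[1,1]*q[1]/q[2]+K[1,2]
E
python3 - <<'E'
from h import *
c=cam("top")
for n,u,v,z in [("taper",168,254,.068),("bun",256,254,.05),("big",314,255,.05),("sa",410,252,.03),("sb",486,252,.03),("block",368,260,.02),("ybox",213,255,.02),("tS",193,206,.014),("tB",285,203,.014),("tT",375,202,.014),("tC",462,204,.014)]:
    print(n,ray(c,(u,v),z).round(3))
for y in(.19,-.13):
  for yaw in (0,180): print(y,yaw,arm.ik([.47,y,.3],[180,0,yaw]))
E
```

```text
taper [0.461 0.344 0.068]
bun [0.461 0.156 0.05 ]
big [0.458 0.027 0.05 ]
sa [ 0.465 -0.188  0.03 ]
sb [ 0.463 -0.359  0.03 ]
block [ 0.448 -0.095  0.02 ]
ybox [0.462 0.259 0.02 ]
tS [0.576 0.309 0.014]
tB [0.582 0.095 0.014]
tT [ 0.582 -0.114  0.014]
tC [ 0.576 -0.315  0.014]
0.19 0 [ 9.17817776e+00 -8.54059492e+00  1.05480779e+02 -2.54444375e-14
  8.30598162e+01  9.91781778e+01]
0.19 180 [  9.17817776  -8.54059492 105.48077869   0.          83.05981623
 -80.82182224]
-0.13 0 [-2.88115492e+01 -1.14074128e+01  1.07973451e+02 -2.54444375e-14
  8.34339614e+01  6.11884508e+01]
-0.13 180 [ -28.81154917  -11.40741279  107.97345141    0.           83.43396138
 -118.81154917]
```

```bash
python3 - <<'E'
from h import *
import pickle
D={}
for n,y in(("R",-.22),("L",.22)):
    arm.movep([.57,y,.3],[180,0,0]); arm.hold(.3)
    c=cam("wrist"); im=optics.snapshot("wrist"); D[n]=(im,c)
    cv2.imwrite(f"pics/w{n}.png",im[:,:,::-1])
pickle.dump(D,open("w.pkl","wb")); print(arm.current_time_s(),arm.current_q())
E
```

```text
4.3833 [ 1.04417475e+01  6.07728975e+00  9.10991323e+01 -1.38342669e-03
  8.28243868e+01  1.00480932e+02]
```

View pics/wR.png

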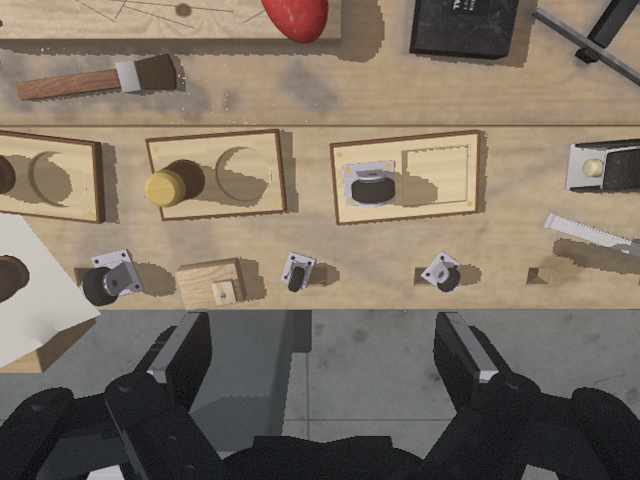

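View pics/wL.png

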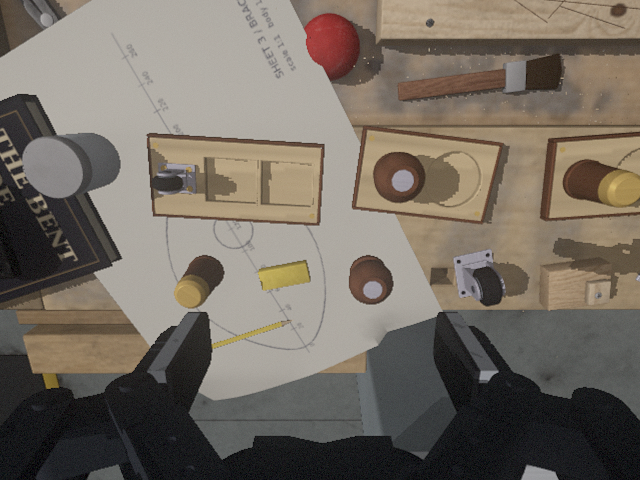

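In view wR the taper and big castor trays, both small castors (297,272) and (441,272), and the big castor (110,278) are clear. In wL the small castor tray (237,178), bun tray (430,174), taper (197,282), bun (370,279) and big castor (478,280) are clear. Next I zoom in on the castors and extract the outlines.

```bash
python3 - <<'E'
from h import *
import pickle
D=pickle.load(open("w.pkl","rb"))
def crop(n,u,v): return cv2.resize(D[n][0][v-35:v+35,u-35:u+35,::-1],(400,400),interpolation=cv2.INTER_CUBIC)
a=np.hstack([crop("R",297,272),crop("R",441,272)]); 
cv2.imwrite("pics/cr1.png",a)
cv2.imwrite("pics/cr2.png",crop("L",478,280))
for n in "RL":
    im,c=D[n]; hsv=cv2.cvtColor(im,cv2.COLOR_RGB2HSV)
    br=((hsv[...,0]<15)&(hsv[...,1]>110)&(hsv[...,2]<130)).astype(np.uint8)
    pale=cv2.inRange(hsv,(15,60,170),(30,140,255))
    for u,v in [(430,145),(290,140),(200,145),(340,280)]: print(n,(u,v),hsv[v,u])
    for nm,m in(("br",br),("pale",pale)):
        m[:120]=0;m[230:]=0
        for k in cv2.findContours(m,cv2.RETR_EXTERNAL,cv2.CHAIN_APPROX_NONE)[0]:
            if cv2.contourArea(cv2.convexHull(k))>4000: print(n,nm,[ray(c,p,.014)[:2].round(3).tolist() for p in cv2.boxPoints(cv2.minAreaRect(k))],cv2.boundingRect(k))
E
```

```text
R (430, 145) [ 19  66 208]
R (290, 140) [ 17  84 122]
R (200, 145) [ 19  70 201]
R (340, 280) [ 18  65 176]
R br [[0.618, -0.227], [0.632, -0.387], [0.548, -0.406], [0.531, -0.236]] (330, 130, 150, 92)
R pale [[0.546, 0.156], [0.627, 0.125], [0.615, 0.017], [0.533, 0.041]] (0, 136, 96, 85)
R pale [[0.614, -0.231], [0.627, -0.384], [0.545, -0.402], [0.53, -0.239]] (334, 134, 143, 89)
R pale [[0.634, -0.178], [0.633, -0.557], [0.521, -0.585], [0.522, -0.174]] (283, 128, 357, 102)
R pale [[0.634, 0.09], [0.634, -0.177], [0.522, -0.173], [0.522, 0.116]] (32, 128, 251, 102)
L (430, 145) [ 20  76 165]
L (290, 140) [ 18  17 179]
L (200, 145) [ 18  77 169]
L (340, 280) [ 16  19 174]
L br [[0.623, -0.008], [0.63, -0.118], [0.54, -0.147], [0.532, -0.03]] (540, 132, 100, 88)
L br [[0.546, 0.18], [0.636, 0.171], [0.619, 0.026], [0.527, 0.025]] (368, 127, 135, 97)
L pale [[0.543, 0.421], [0.625, 0.405], [0.613, 0.222], [0.531, 0.227]] (150, 138, 171, 84)
L pale [[0.55, 0.181], [0.632, 0.174], [0.615, 0.03], [0.531, 0.029]] (357, 131, 142, 88)
```

View pics/cr1.png

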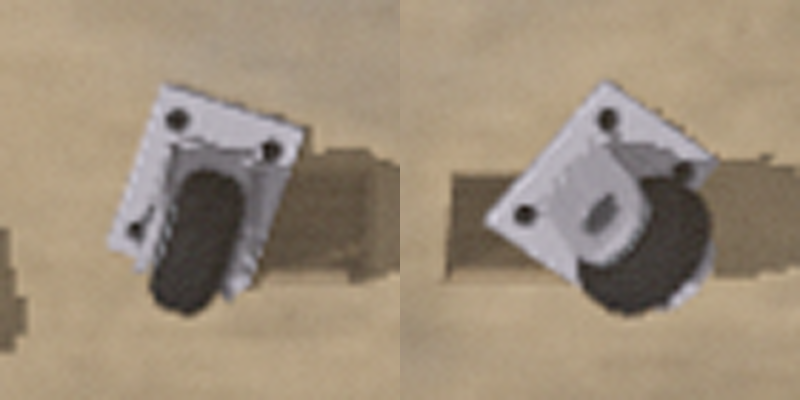

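View pics/cr2.png

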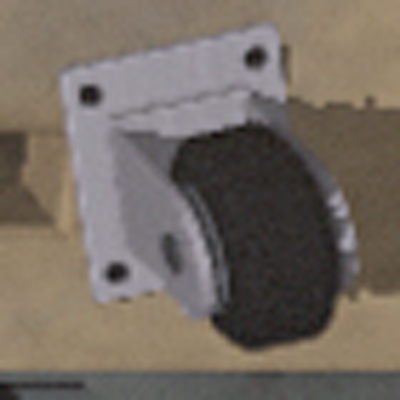

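```bash
python3 - <<'E'
from h import *
import pickle
D=pickle.load(open("w.pkl","rb")); A=np.array
def castor(nm,n,o,tr,tl,bl):
    P=[ray(D[n][1],A(o)+A(p)/5.714,.003)[:2] for p in(tr,tl,bl)]
    e1,e2=P[0]-P[1],P[2]-P[1]
    print(nm,((P[0]+P[2])/2).round(4),"edges",[(round(np.hypot(*e)*1e3,1),round(np.degrees(np.arctan2(e[1],e[0])),1)) for e in(e1,e2)])
castor("sa","R",(262,237),(305,128),(165,85),(107,245))
castor("sb","R",(406,237),(318,158),(205,80),(85,220))
castor("big","L",(443,245),(278,25),(62,70),(97,302))
T={"big":("R",[(331,144),(480,130),(479,214),(336,224)],-.033),"taper":("R",[(146,139),(279,129),(287,211),(160,220)],-.028),
"small":("L",[(149,134),(324,144),(322,223),(152,214)],-.056),"bun":("L",[(366,127),(503,144),(490,222),(354,208)],-.031)}
for k,(n,c,r) in T.items():
    a,b,cc,d=[ray(D[n][1],p,.014)[:2] for p in c]
    m=(a+b+cc+d)/4; y=(a+d-b-cc)/2; x=(a+b-cc-d)/2
    yaw=np.degrees(np.arctan2(-y[0],y[1])); uy=y/np.hypot(*y)
    print(k,"c",m.round(4),"sz",np.hypot(*x).round(4),np.hypot(*y).round(4),"yaw",yaw.round(1),np.degrees(np.arctan2(x[1],x[0])).round(1),"recess",(m+uy*r).round(4), (m+uy*.006).round(4))
for nm,n,uv,z in [("bigrec","R",(436,175.5),.014),("taperrec","R",(244,174),.014),("smallrec1","L",(287,184),.014),("smallrec2","L",(231,180),.014),("bunrec","L",(460,178),.014),("bun","L",(373,289),.05),("taper","L",(191,292),.068),("bigTrayS","R",(0,0),.0)]:
    print(nm,ray(D[n][1],uv,z)[:2].round(4))
E
```

```text
sa [ 0.4662 -0.1896] edges [(np.float64(31.1), np.float64(-108.3)), (np.float64(39.3), np.float64(159.8))]
sb [ 0.4655 -0.3653] edges [(np.float64(31.3), np.float64(-124.5)), (np.float64(39.4), np.float64(144.5))]
big [0.4604 0.0318] edges [(np.float64(45.6), np.float64(-77.3)), (np.float64(56.2), np.float64(-166.3))]
big c [ 0.5788 -0.3127] sz 0.0913 0.1614 yaw 4.6 5.2 recess [ 0.5815 -0.3456] [ 0.5783 -0.3067]
taper c [ 0.5828 -0.1043] sz 0.0901 0.145 yaw 4.0 2.8 recess [ 0.5848 -0.1322] [ 0.5824 -0.0983]
small c [0.5789 0.3147] sz 0.0885 0.191 yaw -3.3 -3.7 recess [0.5757 0.2588] [0.5792 0.3207]
bun c [0.5823 0.1026] sz 0.088 0.1534 yaw -6.5 -4.3 recess [0.5788 0.0718] [0.583  0.1086]
bigrec [ 0.5831 -0.3454]
taperrec [ 0.5851 -0.1333]
smallrec1 [0.5743 0.2594]
smallrec2 [0.5789 0.3214]
bunrec [0.5806 0.0676]
bun [0.4629 0.1638]
taper [0.4683 0.3603]
bigTrayS [0.7572 0.1027]
```

All edge lengths and tray sizes match the given dimensions to within about 3–4 mm, and the direct recess measurements agree. I'll start with the big castor.

```bash
cat >> h.py <<'E'
def pickplace(src,yaw0,zg,dst,yaw1,pre,N=50,travel=.16,rel=None):
    arm.move_gripper(pre) if abs(arm.current_opening()-pre)>.004 else None
    arm.movep([*src,travel],[180,0,yaw0]); arm.move_l([*src,zg],feed=.12)
    arm.move_gripper(0.0,N); arm.hold(.2); w=arm.current_opening()
    arm.move_l([*src,travel],feed=.15)
    print("grip",round(w*1e3,1),round(arm.current_opening()*1e3,1),np.round(arm.current_grip_force(),1),arm.current_time_s())
    if arm.current_opening()<.015: return False
    arm.movep([*dst,travel],[180,0,yaw1]); arm.move_l([*dst,.05],feed=.15); arm.move_l([*dst,zg+.006],feed=.05)
    arm.hold(.3); print("F",np.round(arm.current_force(),1))
    arm.move_gripper(rel or pre); arm.move_l([*dst,travel],feed=.15); print("t",arm.current_time_s())
    return True
E
python3 - <<'E'
from h import *
pickplace([.4604,.0318],13.3,.019,[.582,-.3456],94.9,.065,rel=.05)
c=optics.snapshot("side"); cv2.imwrite("pics/s1.png",cv2.resize(c[200:380,260:500,::-1],None,fx=3,fy=3))
E
```

```text
grip 29.6 29.4 50.0 8.7667
F [ 0.3 -0.3 -1.5]
t 13.6833
```

View pics/s1.png

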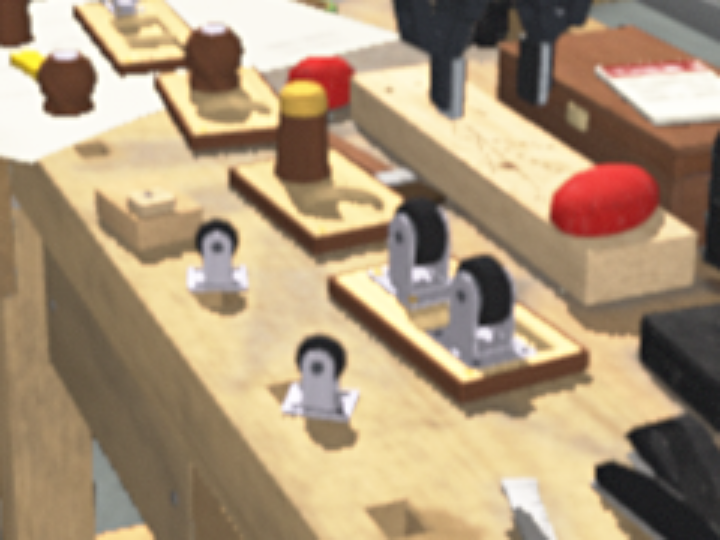

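The side view shows the big castor seated upright in its recess at (485,330), beside the sample. Next are the two small castors and the bun foot.

```bash
python3 - <<'E'
from h import *
ok=pickplace([.4655,-.3653],145,.010,[.575,.2591],86.5,.05,rel=.042)
ok=ok and pickplace([.4662,-.1896],160.7,.010,[.579,.321],86.5,.05,rel=.042)
if ok: pickplace([.4629,.1632],0,.009,[.5797,.0697],84.5,.08,rel=.07)
# taper check: ferrule centroid in top view
im=optics.snapshot("top"); hsv=cv2.cvtColor(im,cv2.COLOR_RGB2HSV)
cv2.imwrite("pics/t2.png",cv2.resize(im[170:290,130:530,::-1],None,fx=2,fy=2,interpolation=cv2.INTER_CUBIC))
m=cv2.inRange(hsv,(18,120,120),(30,255,255)); x,y=140,235
m2=m[y:y+40,x:x+50]; p=np.argwhere(m2); u=p.mean(0)[::-1]+[x,y]; print(u,len(p),ray(cam("top"),u,.062))
E
```

```text
grip 20.0 20.2 49.0 17.8167
F [-0.5  0.2  0.9]
t 23.55
grip 20.2 20.5 49.1 28.775
F [ 0.5  0.4 -0.3]
t 34.175
grip 49.6 49.2 51.8 38.9583
F [-2.9 -0.9  4.3]
t 43.9083
[161.43113772 252.67065868] 167 [0.46478594 0.36107898 0.062     ]
```

View pics/t2.png

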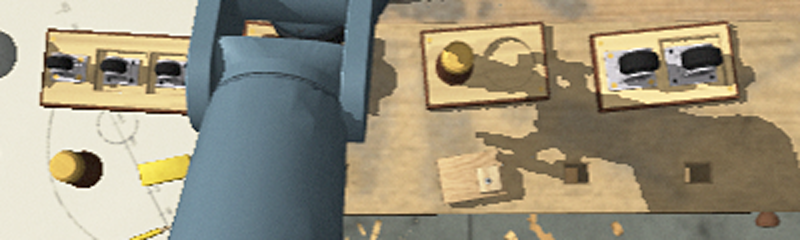

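The small castors are in the recesses at (118,68) and (170,70), and the big castor is in at (695,60). The two views agree on the taper foot to within 4 mm.

```bash
python3 - <<'E'
from h import *
pickplace([.4665,.3607],0,.021,[.585,-.1327],93.5,.08,rel=.065)
arm.movep([.54,-.02,.32],[180,0,0]); arm.hold(.3)
im=optics.snapshot("wrist"); cv2.imwrite("pics/w3.png",im[:,:,::-1])
arm.movep([.203,-.617,.231],[180,0,18]); 
s=optics.snapshot("side"); cv2.imwrite("pics/s3.png",cv2.resize(s[170:350,260:500,::-1],None,fx=3,fy=3,interpolation=cv2.INTER_CUBIC))
t=optics.snapshot("top"); cv2.imwrite("pics/t3.png",cv2.resize(t[170:290,140:510,::-1],None,fx=2.1,fy=2.1,interpolation=cv2.INTER_CUBIC)); print(arm.current_time_s())
E
```

```text
grip 36.2 36.6 49.9 49.025
F [-2.6  1.6  5.1]
t 54.3917
58.8833
```

View pics/w3.png

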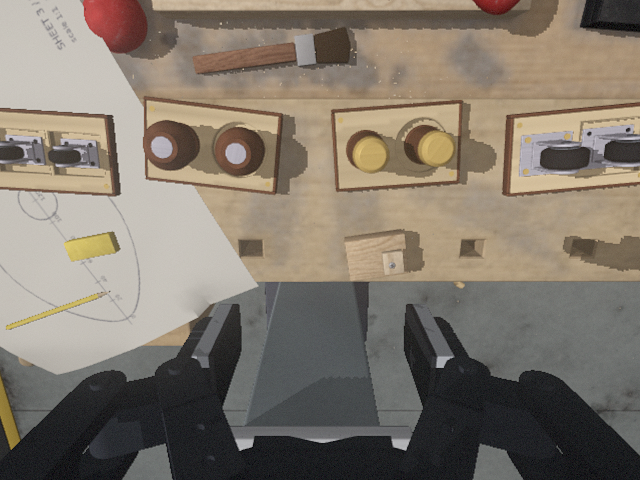

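View pics/s3.png

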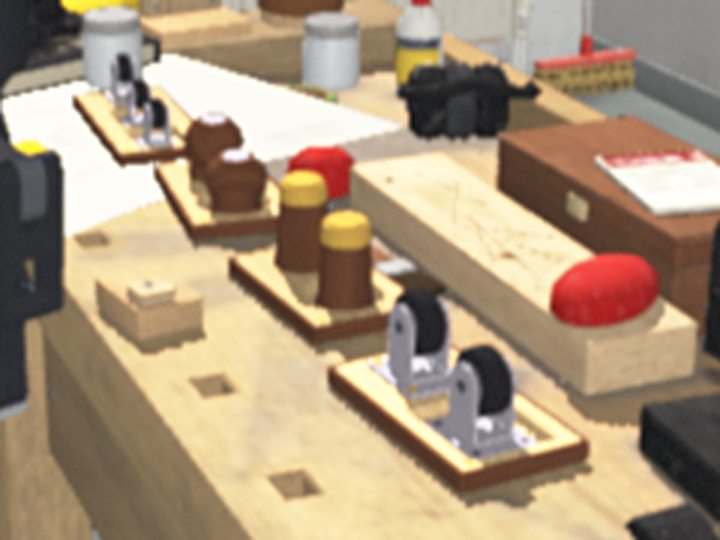

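View pics/t3.png

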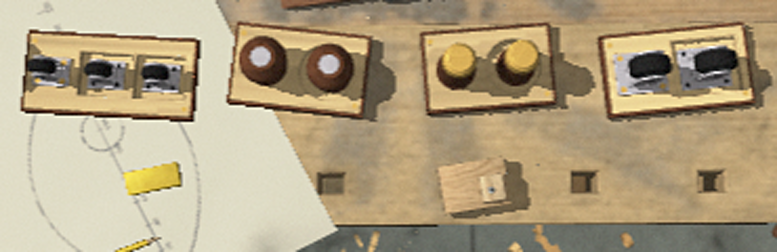

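Everything looks seated. As a check, I measure the height of the placed bun and taper tops, and of the samples, using the two views.

```bash
python3 - <<'E'
from h import *
T=np.eye(4);T[:3,:3]=R.from_euler("xyz",[180,0,0],degrees=True).as_matrix();T[:3,3]=[.54,-.02,.32]
p=optics.camera_params("wrist"); W=(p["intrinsics"],T@p["mount"]); C=cam("top")
w=cv2.imread("pics/w3.png"); t=cv2.imread("pics/t3.png")
def cen(im,b,kind):
    x,y,X,Y=b; h=cv2.cvtColor(im[y:Y,x:X],cv2.COLOR_BGR2HSV)
    m=(h[...,1]<70)&(h[...,2]>130) if kind=="g" else cv2.inRange(h,(18,110,100),(32,255,255))>0
    n,l,s,c=cv2.connectedComponentsWithStats(m.astype(np.uint8)); k=1+s[1:,4].argmax(); return c[k]+[x,y],s[k,4]
for nm,bw,bt,k,z in[("bun",(225,135,255,167),(315,50,345,82),"g",.055),("bunS",(150,130,180,162),(247,42,275,74),"g",.064),("tap",(412,125,460,170),(503,35,540,75),"f",.07),("tapS",(346,128,392,175),(440,38,477,78),"f",.079)]:
    a,na=cen(w,bw,k); b,nb=cen(t,bt,k); b=b/2.1+[140,170]
    best=min(np.arange(.03,.11,.001),key=lambda z:np.linalg.norm((ray(W,a,z)-ray(C,b,z))[:2]))
    print(nm,na,nb,"z",round(best,3),"gap",np.linalg.norm(ray(W,a,best)-ray(C,b,best)).round(4),ray(W,a,z).round(3),ray(C,b,z).round(3))
E
```

```text
bun 362 341 z 0.061 gap 0.0042 [0.58  0.071 0.055] [0.58  0.066 0.055]
bunS 389 346 z 0.072 gap 0.0039 [0.587 0.143 0.064] [0.587 0.138 0.064]
tap 1084 937 z 0.058 gap 0.0031 [ 0.586 -0.132  0.07 ] [ 0.584 -0.137  0.07 ]
tapS 1057 923 z 0.069 gap 0.0037 [ 0.581 -0.066  0.079] [ 0.579 -0.07   0.079]
```

The bun and taper tops sit 11 mm below their samples' tops, against 9 mm expected, and both are centred in their recesses. Handing in.

```bash
python3 -c "
from cell import arm
print(arm.sign_off())"
```

```text
the job is handed in; nothing more can be done
None
```

All five pieces are upright in empty recesses of their matching trays; I handed the job in at about 59 s, and no verdict came back.

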